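# Clamp the card terminal with the T-handle hex key

### The job

Take the red T-handle hex key out of its stand, seat it fully home in the socket of the cam screw beside the card terminal, and only then turn the screw clockwise (seen from above) until the cam binds on the terminal and is snug, at about 0.17 N m: no less and no overtightening. Go gently on the screw, leave the key standing fully seated in the socket, let go of it, and leave the other things on the counter where they are.

Things in the scene. Friction and masses are not known exactly. Their poses are not given: they have to be found in the camera images.
- hex_key: Loose T-handle hex key standing upright, 125 mm tall, 0.16 kg. Origin at the centre of its tip face, z up the shank, x along the handle bar. Hexagonal steel shank 14 mm across flats, two of its corners along +x and -x; the last 2 mm taper to 11.5 mm. Steel collar 28 mm across from z = 46 to 52 mm, which rests on the stand's top.
- key_tip (a point): The centre of the key's tip face (the same point as the key's origin).
- key_stand: Grey fixed block 64 x 64 x 50 mm with a 19 mm upright through hole at its centre, in which the key's shank hangs by the collar, tip 4 mm above the counter. Origin at the centre of its underside.
- cradle: Fixed dark steel clamp plate 176 x 142 x 8 mm carrying the card terminal. Origin at the counter surface on the vertical axis of the cam screw; +x along the terminal's length, +y from the screw toward the terminal, whose near side face stands at y = 22 mm and top at z = 34 mm; a 30 mm high fence is behind it.
- socket (a point): Centre of the mouth of the hexagonal socket in the dark round screw head (27 mm across), on the screw axis, 46 mm above the counter. Axes as the cradle's; they do not turn with the screw. Socket 14.8 mm across flats, chamfered 1.5 mm deep at 45 degrees to 17.8 mm at the mouth. How the flats lie is not measured and differs each time: it must be seen or felt.
- cam_nose (a point): Nose (farthest point, white mark just inside) of the brass eccentric cam under the screw head, 22 mm from the axis, 20 mm above the counter. It turns with the screw: at the start it points 133 to 190 degrees from the cradle's +x, and clockwise it swings toward +y. It binds on the terminal and stops somewhere between 78 and 118 degrees, different each time and to be felt, 0.95 to 1.3 rad from the start.
- coin_roll: Loose beige coin roll standing on the counter, 24 mm across, 53 mm tall, origin at the centre of its underside; leave it alone.
- tape_roll: Loose brown roll of tape lying flat, 94 mm across, 48 mm tall, origin at the centre of its underside; leave it alone.
- key_handle (a point): Centre of the key's red handle bar, 111 mm above the tip on the shank's axis; bar 70 (x) x 18 (y) x 28 (z) mm, from 97 to 125 mm above the tip.
- socket_floor (a point): Centre of the flat socket floor, 17 mm below the mouth, on the screw axis. The screw is sprung: pushed down it gives up to 4 mm, from about 3 N to 9 N at the end, and comes up again. Turning takes about 0.06 N m; once the cam binds, the head winds on against a stiff spring and the torque rises by 1.0 N m per rad. Snug is 0.13 to 0.22 N m; over 0.26 N m is overtight.
- head_mark (a point): White index line on the side of the screw head, 13.5 mm from the axis, 40 mm above the counter; turns with the head. Unloaded it stands over the cam nose; under torque it runs ahead of it by 1 rad per N m (0.17 rad, 2.3 mm, at 0.17 N m), and comes back when let go, while the cam stays.
There are look-alikes about, which are no part of the job. What is shaped like the hex_key but purple is not meant.

How it is judged:
By the outcome, as a careful person would: the job done as asked, in the order asked, and still so for the second after the job is handed in, with the robot touching nothing.
It also fails if it takes over 66 s, if anything falls off the work surface, if the arm or the gripper's body presses on something with over 40 N, if the wrist force passes 120 N, or if a joint passes its speed limit or range.

### The arm

A 6-joint arm with a two-finger parallel gripper is mounted at the origin on the work surface; the furniture and walls round the work are solid. World frame = base frame: x ahead of the robot, y to its left, z up, the work surface at z = 0. Lengths are in m, angles in degrees, forces in N, time in s.
With the tool pointing down it reaches from about 0.35 to 0.875 m from the base axis. Payload 4.2 kg.
Tool frame: the origin (TCP) lies between the finger pads; the fingertips stand 25 mm ahead of it and the grasp point (between the pads) lies 6 mm ahead of it (r.tips_ahead is the distance from the TCP to the fingertips, in m); z points along the fingers, y is the direction in which the jaws open and shut (so a half turn about z gives the same grasp; the last joint's range is limited). The gripper opens to 87 mm and grips with 3 to 60 N. Pads are 19 mm wide; open, the fingers measure 117 mm over their backs; the gripper's body (75 mm by 190 mm) begins 51 mm behind the grasp point.
Start: joints at [-51.475, 22.042, 0.453, 0, -68.411, -14.817], TCP at [0.251, -0.572, 0.248] pointing down, gripper open.
Joint ranges: [-179.83, 179.83], [-69.29, 118.12], [-61.27, 80.66], [-181.25, 117.63], [-171.15, -9.14], [-177.46, 177.46]. Speed limits (degrees/s): [159.86, 159.86, 180, 180, 180, 180].

### API

Orientations are given as a 3x3 rotation matrix whose columns are the frame's x, y, z axes.
In Python, from station import r, vision, finish_job gives the robot as it stands.
- The arm moves only by the shell command python3 -m jog 'ROWS'. ROWS is a JSON object of lists of equal length, an entry for each row: "rot": the turn, a rotation vector about the world's x, y, z in degrees, a list of three; "delta_pos": the shift along the world's x, y, z in mm, a list of three; "grip": the opening in per cent of the stroke, from 0 (shut) to 100 (fully open). A call has 1 to 10 rows; each row shifts and turns the commanded pose from where the row before left it; what a row does not reach is not made up. A row lasts 1/12 s, in which the tool goes at most 41.7 mm and 7.16 degrees, less where a joint would pass 70% of its speed; a pose out of reach is approached as far as the arm can. A call with a gripper value outside its range is refused whole. The fingers move at their own pace and stop on an object; the grip force is fixed at half the most. Time passes only in rows, so rows that do not move let the fingers close. It gives the time, the measured TCP pose, the force and the opening at its end, in the units of the state.
- r.sense(): the state, without advancing time (a new reading comes with each control period).
- vision.capture(name): name is "side" or "top" or "wrist"; returns a dict with "frame" (480x640x3 uint8, red, green, blue), "K" (3x3 intrinsics, pixels), "xyz" and "orientation" of the camera in the world. Camera axes: x right, y up, looking along -z (the intrinsics and any distortion apply to the point x, -y, -z); pixel columns grow to the right and rows downward; lengths in m; the calibration is good to about 2 mm. A picture is of the moment at which its call begins. There is no depth.
- finish_job(): hands the job in, once; it reports no verdict.
The state is a dict: "time_s": time; "joints": joint angles; "joint_velocities": joint speeds; "effort": joint torques, N m; "tcp_pos": TCP position; "ee_rot": TCP orientation; "wrist_force": force on the tool from outside, world axes, zero at the start; "moment": the same for the moment, N m; "gripper_width": opening from 0.0 (shut) to 1.0 (fully open).
Only numpy, scipy, OpenCV 4.12 (cv2) and the standard library are available. Lean on these libraries where they do the work, as an engineer would, in place of code of your own. Each camera call takes 0.05 s, during which the arm holds its last target. There are 200 camera calls.

## Working session

There is one attempt and no reset: what is moved stays moved. The work goes in short steps, Python scripts to look and compute and a shell command to move; the robot and the scene stay as the last step left them, time stands still between calls to the robot, and variables do not carry over. Pictures are saved under pics/ and viewed, about 8 in all and at most 12, crops included, and the job is handed in when it is done.

```bash
ls; mkdir -p pics; cat > h.py <<'E'
import numpy as np,cv2
from station import r,vision
def cap(n,save=None):
    c=vision.capture(n)
    c={k:(np.array(v) if k!='name' else v) for k,v in c.items()}
    if save: cv2.imwrite('pics/'+save,c['frame'][:,:,::-1])
    return c
def ray(c,u,v):
    K=c['K'];d=np.array([(u-K[0,2])/K[0,0],-(v-K[1,2])/K[1,1],-1.])
    d=c['orientation']@d;return c['xyz'],d/np.linalg.norm(d)
def onz(c,u,v,z):
    o,d=ray(c,u,v);return o+d*(z-o[2])/d[2]
def proj(c,p):
    q=c['orientation'].T@(np.array(p)-c['xyz']);K=c['K']
    return np.array([K[0,2]+K[0,0]*q[0]/-q[2],K[1,2]+K[1,1]*q[1]/q[2]])
def tri(l):
    A=0;b=0
    for o,d in l:
        P=np.eye(3)-np.outer(d,d);A=A+P;b=b+P@o
    x=np.linalg.solve(A,b);return x,[np.linalg.norm((np.eye(3)-np.outer(d,d))@(x-o))*1e3 for o,d in l]
E
python3 - <<'E'
from h import *
for n in('top','side'):
    c=cap(n,n+'0.png');print(n,c['K'].tolist(),c['xyz'],c['orientation'].round(3).tolist(),[k for k in c])
print(r.sense())
E
```

```text
pics
top [[603.1092135672997, 0.0, 321.2690192946947], [0.0, 603.1092135672997, 233.57706308480886], [0.0, 0.0, 1.0]] [ 0.27961616 -0.06534754  1.47879541] [[-0.009, 0.992, -0.125], [-1.0, -0.007, 0.012], [0.011, 0.125, 0.992]] ['frame', 'K', 'xyz', 'orientation']
side [[525.5036647974894, 0.0, 322.7390373605115], [0.0, 525.5036647974894, 240.22870678211092], [0.0, 0.0, 1.0]] [0.09943621 0.73090992 0.58867377] [[-0.918, 0.186, -0.349], [-0.396, -0.452, 0.799], [-0.01, 0.872, 0.489]] ['frame', 'K', 'xyz', 'orientation']
{'time_s': 0.1, 'joints': array([-5.14744045e+01,  2.20870295e+01,  3.88986875e-01, -2.52919403e-02,
       -6.84115228e+01, -1.48176790e+01]), 'joint_velocities': array([-0.01441112, -0.08976275,  0.16540052,  0.077132  , -0.02483771,
        0.00854759]), 'effort': array([-3.02156368e-04, -3.91690314e+01,  1.87934232e+01,  4.23197508e+00,
        1.34688400e-02, -7.02965417e-05]), 'tcp_pos': array([ 0.25113438, -0.57180108,  0.24657132]), 'ee_rot': array([[-9.15672457e-01, -4.01924364e-01, -8.69950834e-04],
       [-4.01925295e-01,  9.15670786e-01,  1.75166648e-03],
       [ 9.25511296e-05,  1.95360799e-03, -9.99998087e-01]]), 'wrist_force': array([0.21855852, 0.75173217, 0.64273111]), 'moment': array([ 0.02477446, -0.00946204, -0.05354302]), 'gripper_width': 1.0015348107478594}
```

View pics/top0.png

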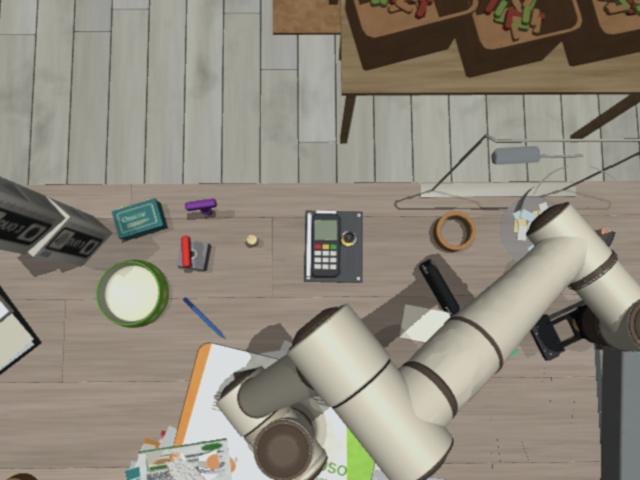

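View pics/side0.png

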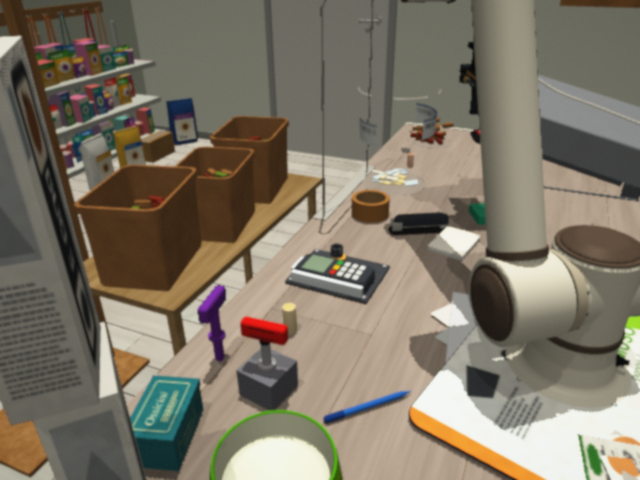

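The top view shows the key's red bar near (186,251) over the grey stand (195,255). The screw is near (349,239), right of the terminal, with the coin roll at (252,240) and the purple look-alike at (200,207). In the side view the red bar is at (265,330) and the screw head at (337,251).

```bash
cat >> h.py <<'E'
def redmask(f,box=None,out=False):
    h=cv2.cvtColor(f,cv2.COLOR_RGB2HSV);m=(((h[...,0]<6)|(h[...,0]>174))&(h[...,1]>170)&(h[...,2]>70)).astype(np.uint8)
    if box: z=np.zeros_like(m);a,b,c,d=box;z[b:d,a:c]=m[b:d,a:c];m=z
    n,l,s,ce=cv2.connectedComponentsWithStats(m)
    i=1+np.argmax(s[1:,4]);return (l==i).astype(np.uint8),s[i],ce[i]
E
python3 - <<'E'
from h import *
t=cap('top');s=cap('side')
mt,st,ct=redmask(t['frame'],(150,220,220,290));ms,ss,cs=redmask(s['frame'],(230,300,300,360))
print(st,ct,ss,cs)
print('handle',tri([ray(t,*ct),ray(s,*cs)]), onz(t,*ct,.118),onz(s,*cs,.115))
p=np.argwhere(mt)[:,::-1].astype(np.float32);print(cv2.minAreaRect(p))
print('screw top',onz(t,349,239,.046),'side',onz(s,337,247,.046))
print('coin',onz(t,252,240,.053))
print('purple',onz(t,200,206,.1))
E
```

```text
[182 237   9  30 224] [185.83928571 251.45535714] [241 317  47  27 860] [264.49186047 329.84651163]
handle (array([0.41269633, 0.22505201, 0.11408226]), [np.float64(0.35706619460100075), np.float64(0.35706619460094385)]) [0.41264141 0.22437241 0.118     ] [0.41172862 0.22595461 0.115     ]
((185.9617462158203, 251.5029296875), (29.374759674072266, 7.823043346405029), 85.60128784179688)
screw top [ 0.44657217 -0.14922778  0.046     ] side [ 0.44893407 -0.1416959   0.046     ]
coin [0.4451133  0.08188207 0.053     ]
purple [0.51971729 0.19755892 0.1       ]
```

```bash
python3 - <<'E'
from h import *
c=cap('wrist');s=r.sense();R=s['ee_rot'];print(c['K'].tolist(),R.T@(c['xyz']-s['tcp_pos']),(R.T@c['orientation']).round(3).tolist())
E
python3 -m jog '{"delta_pos":[[16,35,0],[16,35,0],[16,35,0],[16,35,0],[16,35,0],[16,35,0],[16,35,0],[16,35,0],[16,35,0],[16,35,0]],"rot":[[0,0,-2],[0,0,-2],[0,0,-2],[0,0,-2],[0,0,-2],[0,0,-2],[0,0,-2],[0,0,-2],[0,0,-2],[0,0,-2]],"grip":[100,100,100,100,100,100,100,100,100,100]}'
```

```text
[[419.1337196751339, 0.0, 314.2931507061876], [0.0, 419.1337196751339, 239.47689440827284], [0.0, 0.0, 1.0]] [ 7.12026776e-02  6.34122208e-05 -1.37255257e-01] [[0.001, 0.964, 0.265], [1.0, -0.001, 0.0], [0.0, 0.265, -0.964]]
time_s: 1.08
tcp_pos: [0.4116, -0.2204, 0.2478]
ee_rot: [[-0.998, -0.063, 0.001], [-0.063, 0.998, -0.0], [-0.001, -0.0, -1.0]]
wrist_force: [1.4, -0.8, -1.0]
gripper_width: 1.003
```

```bash
python3 -m jog '{"delta_pos":[[21,15,-25],[21,15,-25],[21,15,-25],[21,15,-25],[21,15,-25],[0,0,0]],"rot":[[0,0,0],[0,0,0],[0,0,0],[0,0,0],[0,0,0],[0,0,0]],"grip":[100,100,100,100,100,100]}'
python3 - <<'E'
from h import *
c=cap('wrist','w1.png');s=r.sense();print(s['tcp_pos'],c['xyz']);print(proj(c,[.447,-.1465,.046]))
cv2.imwrite('pics/w1b.png',np.hstack([cv2.resize(c['frame'],(400,300)),cv2.resize(c['frame'],(400,300))])[:,:1,::-1])
E
```

```text
time_s: 1.58
tcp_pos: [0.5169, -0.145, 0.1174]
ee_rot: [[-0.998, -0.067, -0.007], [-0.067, 0.998, 0.001], [0.007, 0.001, -1.0]]
wrist_force: [-0.5, -0.0, -0.9]
gripper_width: 1.0
[ 0.51614005 -0.14595671  0.11944997] [ 0.44676242 -0.14938621  0.25533908]
[319.98649829 128.17231034]
```

View pics/w1.png

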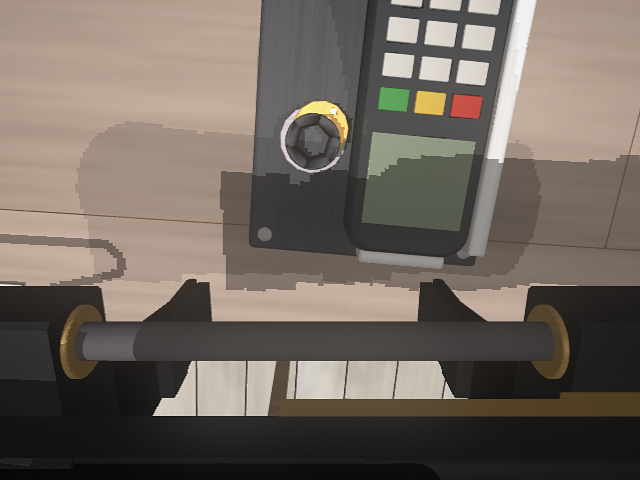

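The wrist view shows the screw head at about (315,141) with the hex socket visible and the terminal to its right. I'll enlarge it.

```bash
python3 - <<'E'
import cv2
a=cv2.imread('pics/w1.png');b=cv2.resize(a[91:191,255:375],None,fx=6,fy=6,interpolation=cv2.INTER_CUBIC)
b=cv2.convertScaleAbs(b,alpha=1.6,beta=10);cv2.imwrite('pics/w1c.png',b)
E
```

```text
(no output)
```

View pics/w1c.png

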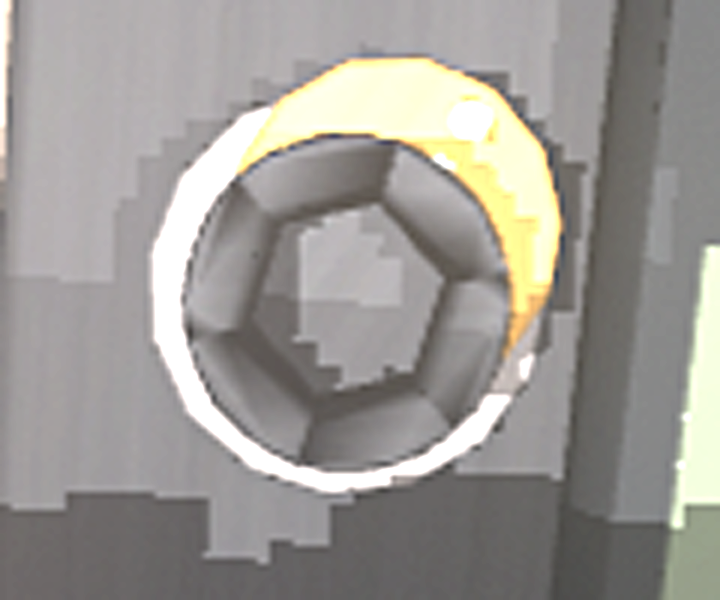

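The crop shows the hex corners at crop pixels (272,212), (372,200), (445,275), (415,380), (320,405) and (235,330). The nose mark is at (470,118).

```bash
python3 - <<'E'
from h import *
c=cap('wrist')
f=lambda u,v:(255-.5+(u+.5)/6,91-.5+(v+.5)/6)
pts=np.array([onz(c,*f(*p),.0445) for p in [(272,212),(372,200),(445,275),(415,380),(320,405),(235,330)]])[:,:2]
m=pts.mean(0);d=pts-m;a=np.degrees(np.arctan2(d[:,1],d[:,0]));print('ctr',m,'rad mm',np.hypot(*d.T)*1e3,'ang',a%60)
z=np.exp(6j*np.radians(a)).mean();print('hex corner angle mod60',np.degrees(np.angle(z))/6,abs(z))
hc=onz(c,*f(348,302),.046)[:2];print('head ctr',hc)
n=onz(c,*f(470,118),.0215)[:2]-m;print('nose',np.hypot(*n),np.degrees(np.arctan2(n[1],n[0])))
hm=onz(c,*f(528,362),.04)[:2]-m;print('mark?',np.hypot(*hm),np.degrees(np.arctan2(hm[1],hm[0])))
for p,q in [((522,10),(478,240)),((263,60),(250,240))]:
    e=onz(c,*p,.01)-onz(c,*q,.01);print('edge ang',np.degrees(np.arctan2(e[1],e[0]))%180)
s=cap('side');print('proj side',proj(s,[*m,.046]));t=cap('top');print(proj(t,[*m,.046]))
E
```

```text
ctr [ 0.45259489 -0.15110213] rad mm [9.15061818 8.36112111 8.62607161 8.73908409 8.65986052 9.2456324 ] ang [43.24372312 47.46471381 47.81805731 46.84932801 50.91422641 48.53507377]
hex corner angle mod60 -12.518730094010438 0.9717207131337324
head ctr [ 0.45260421 -0.15069764]
nose 0.018960324397782467 147.44386792316263
mark? 0.016450419123880764 75.54770140194408
edge ang 179.12734676875831
edge ang 177.63260864976723
proj side [337.05786781 244.57540515]
[349.74544862 236.49583219]
```

Hex corners sit at about -12.5° (mod 60). I'll engage with the handle at +47.5°, which keeps joint 6 well inside its range during the turn. Next I'll move over the key.

```bash
python3 -m jog '{"delta_pos":[[0,0,35],[0,0,35],[0,35,32],[-6,37,0],[-8,37,0],[-8,37,0],[-8,37,0],[-8,37,0],[-8,37,0],[-8,37,0]],"rot":[[0,0,0],[0,0,0],[0,0,0],[0,0,0],[0,0,0],[0,0,0],[0,0,0],[0,0,0],[0,0,0],[0,0,0]],"grip":[100,100,100,100,100,100,100,100,100,100]}'
python3 -m jog '{"delta_pos":[[0,38,0],[0,38,0],[0,0,0],[0,0,0]],"rot":[[0,0,0],[0,0,0],[0,0,0],[0,0,0]],"grip":[100,100,100,100]}'
python3 - <<'E'
from h import *
c=cap('wrist','w2.png');s=r.sense();print(s['tcp_pos'],s['joints'])
m,st,ce=redmask(c['frame']);print(st,ce,onz(c,*ce,.122))
t=cap('top','t2.png');s2=cap('side')
from itertools import product
x0,y0=335,222
a=cv2.resize(t['frame'][y0:y0+34,x0:x0+40],None,fx=14,fy=14,interpolation=cv2.INTER_CUBIC)
u,v=np.array(proj(s2,[.4526,-.151,.046])).astype(int)
b=cv2.resize(s2['frame'][v-17:v+17,u-20:u+20],None,fx=14,fy=14,interpolation=cv2.INTER_CUBIC)
w=cv2.resize(c['frame'],(560,420));im=np.vstack([np.hstack([cv2.resize(a,(400,340)),cv2.resize(b,(400,340))]),np.hstack([cv2.resize(c['frame'],(346,260)),np.zeros((260,454,3),np.uint8)])])
cv2.imwrite('pics/m2.png',im[:,:,::-1]);print('crop side origin',u-20,v-17)
E
```

```text
time_s: 2.62
tcp_pos: [0.4616, 0.1432, 0.2227]
ee_rot: [[-0.998, -0.063, 0.003], [-0.063, 0.998, 0.002], [-0.003, 0.002, -1.0]]
wrist_force: [0.3, 0.5, 0.7]
gripper_width: 1.0
time_s: 2.95
tcp_pos: [0.4622, 0.2194, 0.222]
ee_rot: [[-0.998, -0.067, 0.002], [-0.067, 0.998, 0.002], [-0.002, 0.002, -1.0]]
wrist_force: [-0.1, -1.1, 0.7]
gripper_width: 1.001
[0.46205657 0.21823003 0.22177478] [ 4.35032655e+01  1.21482133e+01 -1.76491348e+01 -2.83000428e-03
 -6.01075878e+01 -1.29774830e+02]
[ 313  101   32  127 3136] [328.15752551 156.23692602] [0.40798556 0.22402681 0.122     ]
crop side origin 317 227
```

View pics/m2.png

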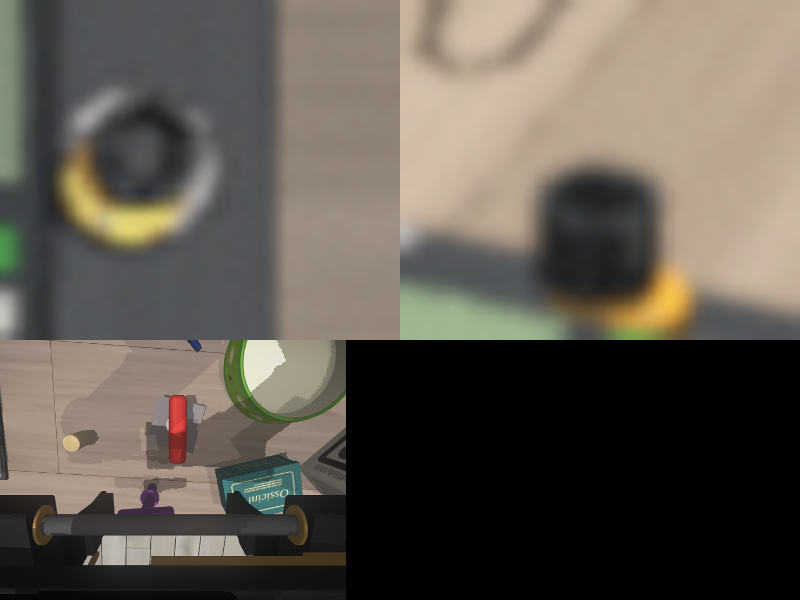

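The mosaic agrees between views: the top view's head centre is at about (349.0,236.3) and the side view's is at (336.3,245.5). Both are within 1 px of the wrist-derived projection. The wrist view shows the red bar clear of everything.

```bash
python3 - <<'E'
from h import *
c=cap('wrist');t=cap('top');s=cap('side')
print('screw top/side',tri([ray(t,349,236.3),ray(s,336.3,245.5)]),onz(t,349,236.3,.046),onz(s,336.3,245.5,.046))
m,st,ce=redmask(c['frame']);cn=cv2.findContours(m,0,2)[0][0]
b=cv2.boxPoints(cv2.minAreaRect(cn));print(b)
P=np.array([onz(c,*p,.129) for p in b]);print(P.round(4),P.mean(0))
e=P[np.argsort(P[:,0])];d=e[2:].mean(0)-e[:2].mean(0);print('len',np.linalg.norm(d),'yaw',np.degrees(np.arctan2(d[1],d[0])))
mt,st,ct=redmask(t['frame'],(150,220,220,290));print('top red',st,ct,onz(t,*ct,.127))
pp=c['frame'][101:232,315:345].mean(1)[::8].astype(int);print(pp.tolist())
print(r.sense()['ee_rot'].round(4).tolist())
E
```

```text
screw top/side (array([ 0.45341457, -0.1493602 ,  0.04450602]), [np.float64(0.1604115740139918), np.float64(0.1604115740138791)]) [ 0.45308066 -0.14932312  0.046     ] [ 0.45260345 -0.14691691  0.046     ]
[[317. 102.]
 [348. 102.]
 [348. 177.]
 [317. 177.]]
[[0.38   0.2137 0.129 ]
 [0.379  0.2299 0.129 ]
 [0.4178 0.2332 0.129 ]
 [0.4189 0.2163 0.129 ]] [0.39890505 0.22328111 0.129     ]
len 0.03898083176879459 yaw 4.336718837277226
top red [182 237   9  30 224] [185.70535714 251.47321429] [0.41172369 0.22275545 0.127     ]
[[137, 102, 93], [188, 68, 64], [194, 68, 63], [194, 67, 63], [191, 65, 61], [190, 64, 61], [198, 67, 63], [203, 69, 65], [211, 70, 66], [128, 46, 43], [116, 43, 41], [115, 43, 40], [114, 43, 40], [129, 47, 43], [127, 47, 44], [127, 49, 45], [103, 89, 81]]
[[-0.998, -0.0627, 0.0004], [-0.0627, 0.998, 0.0004], [-0.0004, 0.0004, -1.0]]
```

```bash
python3 -m jog '{"delta_pos":[[-25,3,0],[-25,2.5,0],[0,0,-25],[0,0,-25],[0,0,-25],[0,0,-16],[0,0,-10],[0,0,0],[0,0,0]],"rot":[[0,0,0],[0,0,0],[0,0,0],[0,0,0],[0,0,0],[0,0,0],[0,0,0],[0,0,0.5],[0,0,0]],"grip":[100,100,100,100,100,100,100,100,100]}'
python3 -m jog '{"delta_pos":[[0,0,0],[0,0,0],[0,0,0],[0,0,0],[0,0,0],[0,0,0],[0,0,0],[0,0,0],[0,0,0],[0,0,0]],"rot":[[0,0,0],[0,0,0],[0,0,0],[0,0,0],[0,0,0],[0,0,0],[0,0,0],[0,0,0],[0,0,0],[0,0,0]],"grip":[60,40,25,0,0,0,0,0,0,0]}'
```

```text
time_s: 4.0
tcp_pos: [0.4125, 0.2234, 0.1196]
ee_rot: [[-0.997, -0.073, -0.0], [-0.073, 0.997, -0.001], [0.0, -0.001, -1.0]]
wrist_force: [-0.4, -0.4, -0.0]
gripper_width: 1.002
time_s: 4.83
tcp_pos: [0.4123, 0.224, 0.1196]
ee_rot: [[-0.997, -0.073, -0.0], [-0.073, 0.997, -0.0], [0.0, -0.0, -1.0]]
wrist_force: [-0.7, 0.2, -0.3]
gripper_width: 0.33
```

```bash
python3 -m jog '{"delta_pos":[[0,0,0],[0,0,0],[0,0,0],[0,0,0],[0,0,0],[0,0,0]],"rot":[[0,0,0],[0,0,0],[0,0,0],[0,0,0],[0,0,0],[0,0,0]],"grip":[0,0,0,0,0,0]}'
python3 - <<'E'
from h import *
for i in range(3):
    t=cap('top');s=r.sense();print(s['gripper_width'],s['wrist_force'].round(2),s['moment'].round(3))
E
```

```text
time_s: 5.33
tcp_pos: [0.4123, 0.2241, 0.1196]
ee_rot: [[-0.997, -0.073, -0.0], [-0.073, 0.997, 0.0], [0.0, 0.0, -1.0]]
wrist_force: [-1.7, 0.3, -0.9]
gripper_width: 0.204
0.20652158052931927 [-0.52  0.29  0.13] [0.134 0.033 0.031]
0.2035803301734541 [ 0.72  0.44 -1.29] [ 0.102  0.032 -0.008]
0.20652058170794818 [-0.25  1.34 -0.07] [ 0.087  0.002 -0.05 ]
```

```bash
python3 -m jog '{"delta_pos":[[0,0,10],[0,0,25],[0,0,30],[0,0,30],[0,-10,15],[0,-25,0],[4,-35,0],[4,-35,0],[4,-35,0],[4,-35,0]],"rot":[[0,0,0],[0,0,0],[0,0,0],[0,0,0],[0,0,0],[0,0,5],[0,0,5],[0,0,5],[0,0,5],[0,0,5]],"grip":[0,0,0,0,0,0,0,0,0,0]}'
python3 -m jog '{"delta_pos":[[5,-35,0],[5,-35,0],[5,-35,0],[5,-35,0],[5,-35,0],[0,-20,0],[0,0,0],[0,0,0],[0,0,0]],"rot":[[0,0,5],[0,0,5],[0,0,5],[0,0,3.3],[0,0,0],[0,0,0],[0,0,0],[0,0,0],[0,0,0]],"grip":[0,0,0,0,0,0,0,0,0]}'
python3 - <<'E'
from h import *
t=cap('top','t3.png');s=cap('side','s3.png');w=cap('wrist','w3.png');q=r.sense()
print(q['tcp_pos'],q['joints'],q['gripper_width'],np.degrees(np.arctan2(q['ee_rot'][1,1],q['ee_rot'][0,1]))-90)
u,v=proj(s,[.453,-.15,.1]).astype(int)
a=cv2.resize(s['frame'][v-60:v+60,u-80:u+80],(800,600),interpolation=cv2.INTER_CUBIC);print(u-80,v-60)
cv2.imwrite('pics/s3c.png',a[:,:,::-1])
E
```

```text
time_s: 6.32
tcp_pos: [0.4275, 0.0474, 0.2293]
ee_rot: [[-0.87, -0.492, -0.001], [-0.492, 0.87, -0.0], [0.001, 0.0, -1.0]]
wrist_force: [1.0, -0.2, -1.9]
gripper_width: 0.205
time_s: 7.07
tcp_pos: [0.4528, -0.1458, 0.2291]
ee_rot: [[-0.676, -0.737, -0.001], [-0.737, 0.676, 0.0], [0.001, 0.001, -1.0]]
wrist_force: [-0.1, -0.6, -1.7]
gripper_width: 0.204
[ 0.45321805 -0.14510337  0.22962393] [ 1.86155530e+00  8.30893921e+00 -2.13084099e+01 -1.18533138e-02
 -6.03912646e+01 -4.42592425e+01] 0.20284027215746264 47.5964557861966
256 161
```

View pics/s3c.png

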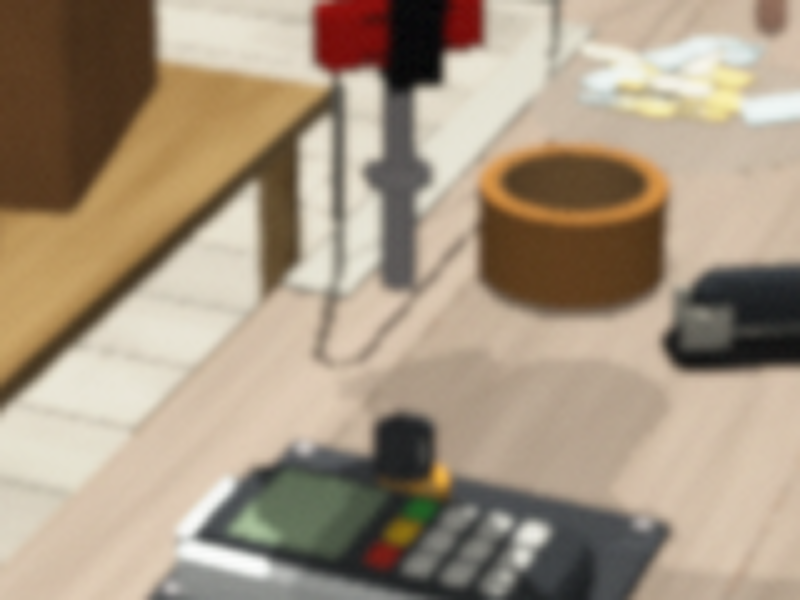

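View pics/w3.png

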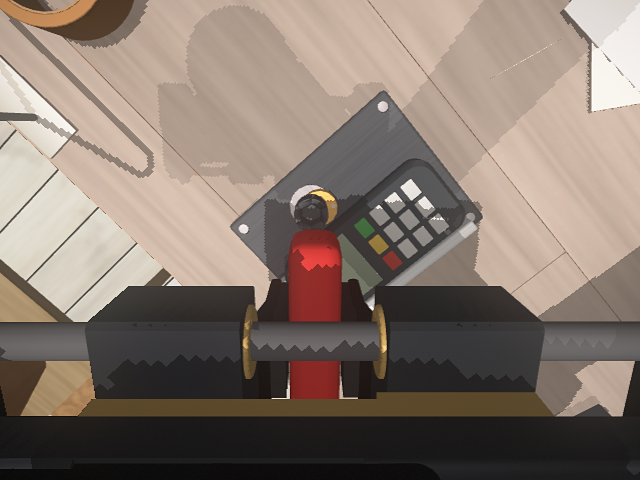

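The side view shows the key hanging upright in the gripper, tip at about side pixel (335.8,218). The wrist view shows the bar in line with the gripper and the screw at (312,208).

```bash
python3 - <<'E'
from h import *
t=cap('top');s=cap('side');w=cap('wrist');q=r.sense();print(q['tcp_pos'])
print('tip by side',onz(s,335.8,217.9,.114),'screw by side',onz(s,336.3,245.5,.046))
# wrist: front end of bar top edge row and centre col
m,st,ce=redmask(w['frame']);print(st)
ys,xs=np.nonzero(m);k=(ys>262)&(ys<278);R=q['ee_rot']
zt=q['tcp_pos'][2]+.0094
for (u,v) in [(xs[k].min(),270),(xs[k].max()+1,270),(314,st[1])]:
    print('tool frame mm',(R.T@(onz(w,u,v,zt)-q['tcp_pos'])*1e3).round(1))
mt,s_t,ct=redmask(t['frame'],(320,200,370,260));print('top red',s_t,ct)
x0,y0=330,200
a=cv2.resize(t['frame'][210:258,318:382],(640,480),interpolation=cv2.INTER_CUBIC);cv2.imwrite('pics/t3c.png',a[:,:,::-1])
# screw from wrist
p=onz(w,312,210,.046);print('screw by wrist',p)
f=cv2.cvtColor(w['frame'],cv2.COLOR_RGB2GRAY)[180:240,280:345];cv2.imwrite('pics/w3c.png',cv2.resize(f,None,fx=8,fy=8,interpolation=cv2.INTER_CUBIC))
E
```

```text
[ 0.45336685 -0.14525045  0.22976438]
tip by side [ 0.45084126 -0.1393436   0.114     ] screw by side [ 0.45260345 -0.14691691  0.046     ]
[ 289  230   52   91 4087]
tool frame mm [25.8 -8.  -9.4]
tool frame mm [25.8  8.2 -9.4]
tool frame mm [39.1 -0.6 -9.4]
top red [364 235   1   1   1] [364. 235.]
screw by wrist [ 0.45061494 -0.15185585  0.046     ]
```

View pics/w3c.png

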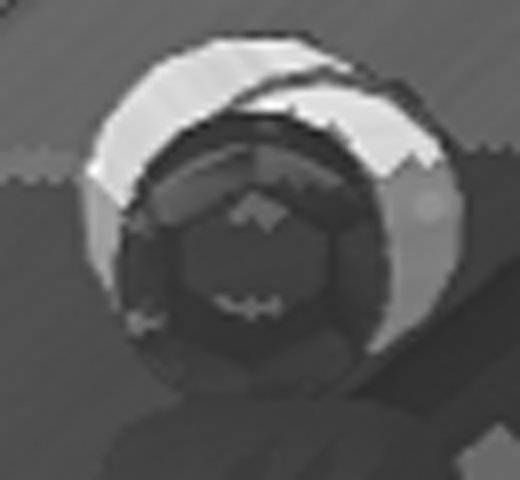

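In the enlarged wrist view the socket's corners point straight up and down the image, so they line up with the handle bar. The hex centre is at about (311.6,213.4) in the full image.

```bash
python3 - <<'E'
from h import *
w=cap('wrist');q=r.sense();R=q['ee_rot'];p=q['tcp_pos']
for dx in (0,4):
  for z in (-9.4,18.6): print(dx,z,proj(w,p+R@(np.array([35+dx,0,z])/1e3)))
print('screw in tool mm',R.T@(onz(w,311.6,213.4,.0445)-p)*1e3, onz(w,311.6,213.4,.0445))
print(w['frame'][225:300:5,315].tolist())
E
```

```text
0 -9.4 [315.74396492 242.55388859]
0 18.6 [315.56382868 222.59602841]
4 -9.4 [315.77029756 230.32745062]
4 18.6 [315.58448716 212.31319367]
screw in tool mm [  3.72487387  -2.7101377  185.29138343] [ 0.45292548 -0.1499375   0.0445    ]
[[66, 60, 60], [111, 40, 36], [119, 42, 39], [122, 43, 40], [156, 48, 45], [212, 59, 55], [223, 65, 61], [232, 68, 64], [234, 70, 65], [143, 45, 41], [145, 45, 41], [145, 44, 41], [144, 44, 41], [144, 43, 40], [144, 44, 41]]
```

```bash
python3 -m jog '{"delta_pos":[[0,-6,0],[0,0,-15],[0,0,-20],[0,0,-18],[0,0,-8],[0,0,0],[0,0,0]],"rot":[[0,0,0],[0,0,0],[0,0,0],[0,0,0],[0,0,0],[0,0,0],[0,0,0]],"grip":[0,0,0,0,0,0,0]}'
python3 - <<'E'
from h import *
s=cap('side','s4.png');w=cap('wrist','w4.png');q=r.sense();print(q['tcp_pos'],q['wrist_force'],q['moment'])
a=cv2.resize(s['frame'][215:263,304:368],(560,420),interpolation=cv2.INTER_CUBIC)
cv2.imwrite('pics/s4c.png',a[:,:,::-1])
E
```

```text
time_s: 8.0
tcp_pos: [0.4537, -0.1522, 0.169]
ee_rot: [[-0.675, -0.738, -0.0], [-0.738, 0.675, -0.001], [0.0, -0.0, -1.0]]
wrist_force: [0.5, -0.5, -1.4]
gripper_width: 0.201
[ 0.45429247 -0.15214572  0.16982095] [-0.38607385  0.6202627  -1.21354484] [0.04584343 0.06451    0.02312647]
```

View pics/s4c.png

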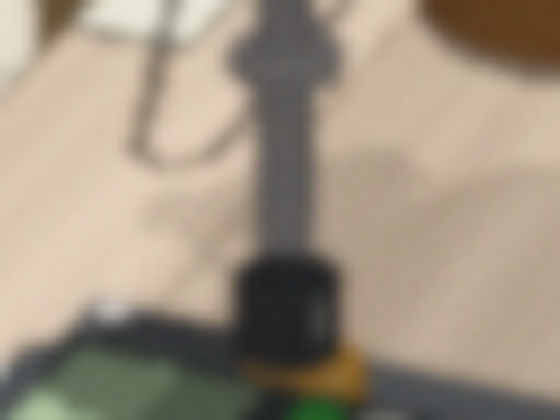

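The side view has the shank axis at crop column 285 and the head centre at about 289, so the key is roughly 0.8 mm off.

```bash
python3 -m jog '{"delta_pos":[[-1,0,0],[0,0,-4],[0,0,-4],[0,0,-2],[0,0,-2],[0,0,0]],"rot":[[0,0,0],[0,0,0],[0,0,0],[0,0,0],[0,0,0],[0,0,0]],"grip":[0,0,0,0,0,0]}'
python3 -m jog '{"delta_pos":[[0,0,-2],[0,0,-2],[0,0,0]],"rot":[[0,0,0],[0,0,0],[0,0,0]],"grip":[0,0,0]}'
```

```text
time_s: 8.6
tcp_pos: [0.4521, -0.1517, 0.1562]
ee_rot: [[-0.676, -0.737, -0.001], [-0.737, 0.676, 0.001], [-0.0, 0.001, -1.0]]
wrist_force: [0.5, 0.7, -2.7]
gripper_width: 0.201
time_s: 8.85
tcp_pos: [0.4522, -0.1518, 0.1522]
ee_rot: [[-0.676, -0.737, -0.0], [-0.737, 0.676, 0.0], [-0.0, 0.001, -1.0]]
wrist_force: [0.2, 1.0, -1.4]
gripper_width: 0.205
```

```bash
python3 -m jog '{"delta_pos":[[0,0,-2],[0,0,-2],[0,0,-1.5],[0,0,0],[0,0,0]],"rot":[[0,0,0],[0,0,0],[0,0,0],[0,0,0],[0,0,0]],"grip":[0,0,0,0,0]}'
python3 -m jog '{"delta_pos":[[0,0,-1],[0,0,0]],"rot":[[0,0,0],[0,0,0]],"grip":[0,0]}'
python3 -m jog '{"delta_pos":[[0,0,-1],[0,0,0]],"rot":[[0,0,0],[0,0,0]],"grip":[0,0]}'
python3 -m jog '{"delta_pos":[[0,0,-1],[0,0,0]],"rot":[[0,0,0],[0,0,0]],"grip":[0,0]}'
```

```text
time_s: 9.27
tcp_pos: [0.4522, -0.1519, 0.1468]
ee_rot: [[-0.676, -0.737, -0.0], [-0.737, 0.676, 0.0], [0.0, 0.0, -1.0]]
wrist_force: [0.6, 2.9, -2.5]
gripper_width: 0.2
time_s: 9.43
tcp_pos: [0.4523, -0.1519, 0.1461]
ee_rot: [[-0.675, -0.737, -0.0], [-0.737, 0.675, 0.0], [0.0, 0.0, -1.0]]
wrist_force: [-0.3, 2.7, -0.6]
gripper_width: 0.205
time_s: 9.6
tcp_pos: [0.4523, -0.1519, 0.1451]
ee_rot: [[-0.675, -0.737, -0.0], [-0.737, 0.675, 0.0], [0.0, 0.0, -1.0]]
wrist_force: [0.2, 2.4, -0.2]
gripper_width: 0.206
time_s: 9.77
tcp_pos: [0.4524, -0.152, 0.1442]
ee_rot: [[-0.675, -0.737, 0.0], [-0.737, 0.675, -0.0], [-0.0, -0.0, -1.0]]
wrist_force: [-0.5, 2.3, 1.3]
gripper_width: 0.203
```

```bash
cat >> h.py <<'E'
def st(n=6):
    F=[];M=[]
    for i in range(n):
        vision.capture('top');q=r.sense();F.append(q['wrist_force']);M.append(q['moment'])
    R=q['ee_rot'];print(round(q['time_s'],2),'p',q['tcp_pos'].round(4),'yaw %.2f'%(np.degrees(np.arctan2(R[1,1],R[0,1]))-90),'F',np.mean(F,0).round(2),'M',np.mean(M,0).round(3),'sdMz %.3f'%np.std(M,0)[2],'j6 %.1f'%q['joints'][5])
E
python3 -m jog '{"delta_pos":[[0,1,-1],[0,0,0]],"rot":[[0,0,0],[0,0,0]],"grip":[0,0]}'
python3 -c "from h import *;st()"
python3 -m jog '{"delta_pos":[[0,0,-1],[0,0,0]],"rot":[[0,0,0],[0,0,0]],"grip":[0,0]}'
python3 -c "from h import *;st()"
```

```text
time_s: 9.93
tcp_pos: [0.4525, -0.1512, 0.1434]
ee_rot: [[-0.675, -0.738, 0.0], [-0.738, 0.675, -0.001], [0.0, -0.001, -1.0]]
wrist_force: [-0.6, 0.2, 1.0]
gripper_width: 0.203
10.23 p [ 0.4525 -0.1511  0.1434] yaw 47.52 F [-1.01  0.86  1.99] M [0.403 0.229 0.03 ] sdMz 0.033 j6 -43.6
time_s: 10.4
tcp_pos: [0.4525, -0.1511, 0.1423]
ee_rot: [[-0.675, -0.737, 0.0], [-0.737, 0.675, -0.0], [-0.0, -0.001, -1.0]]
wrist_force: [-0.5, 0.6, 2.9]
gripper_width: 0.202
10.7 p [ 0.4525 -0.151   0.1423] yaw 47.51 F [-0.49  0.8   3.45] M [ 0.284  0.229 -0.005] sdMz 0.022 j6 -43.6
```

The key is on the socket floor and the spring reads about 5 N, so it is seated. Now the clockwise turn.

```bash
python3 -m jog '{"delta_pos":[[0,0,0],[0,0,0],[0,0,0],[0,0,0],[0,0,0],[0,0,0],[0,0,0],[0,0,0],[0,0,0],[0,0,0]],"rot":[[0,0,-1],[0,0,-1],[0,0,-1],[0,0,-1],[0,0,-1],[0,0,-1],[0,0,-1],[0,0,-1],[0,0,-1],[0,0,-1]],"grip":[0,0,0,0,0,0,0,0,0,0]}'
python3 -c "from h import *;st()"
python3 -m jog '{"delta_pos":[[0,0,0],[0,0,0],[0,0,0],[0,0.3,0],[0,0,0],[0,0,0],[0,0,0],[0,0,0],[0,0,0],[0,0,0]],"rot":[[0,0,-1.5],[0,0,-1.5],[0,0,-1.5],[0,0,-1.5],[0,0,-1.5],[0,0,-1.5],[0,0,-1.5],[0,0,-1.5],[0,0,-1.5],[0,0,-1.5]],"grip":[0,0,0,0,0,0,0,0,0,0]}'
python3 -c "from h import *;st(10)"
```

```text
time_s: 11.53
tcp_pos: [0.4523, -0.1509, 0.1422]
ee_rot: [[-0.794, -0.607, 0.0], [-0.607, 0.794, 0.0], [-0.0, 0.0, -1.0]]
wrist_force: [0.1, 0.6, 3.7]
gripper_width: 0.203
11.83 p [ 0.4523 -0.1509  0.1422] yaw 37.51 F [-0.31  1.25  3.4 ] M [0.424 0.124 0.034] sdMz 0.029 j6 -53.6
time_s: 12.67
tcp_pos: [0.4523, -0.1507, 0.1421]
ee_rot: [[-0.924, -0.382, -0.0], [-0.382, 0.924, -0.0], [0.0, -0.0, -1.0]]
wrist_force: [-0.9, 0.4, 3.4]
gripper_width: 0.201
13.17 p [ 0.4523 -0.1507  0.1422] yaw 22.52 F [-0.33  0.69  3.51] M [0.328 0.143 0.052] sdMz 0.020 j6 -68.6
```

```bash
python3 -m jog '{"delta_pos":[[0,0,0],[0,0,0],[0,0,0],[0,0.3,0],[0,0,0],[0,0,0],[0,0,0],[0,0,0],[0,0,0],[0,0,0]],"rot":[[0,0,-2],[0,0,-2],[0,0,-2],[0,0,-2],[0,0,-2],[0,0,-2],[0,0,-2],[0,0,-2],[0,0,-2],[0,0,-2]],"grip":[0,0,0,0,0,0,0,0,0,0]}'
python3 - <<'E'
from h import *
st(10);w=cap('wrist','w5.png')
cv2.imwrite('pics/w5c.png',w['frame'][150:290,230:410][:,:,::-1].repeat(4,0).repeat(4,1))
E
```

```text
time_s: 14.0
tcp_pos: [0.4523, -0.1505, 0.1422]
ee_rot: [[-0.999, -0.042, -0.0], [-0.042, 0.999, -0.0], [0.0, -0.0, -1.0]]
wrist_force: [-0.4, 1.1, 3.9]
gripper_width: 0.206
14.5 p [ 0.4523 -0.1504  0.1422] yaw 2.52 F [-0.49  0.27  3.55] M [0.083 0.108 0.065] sdMz 0.028 j6 -88.7
```

View pics/w5c.png

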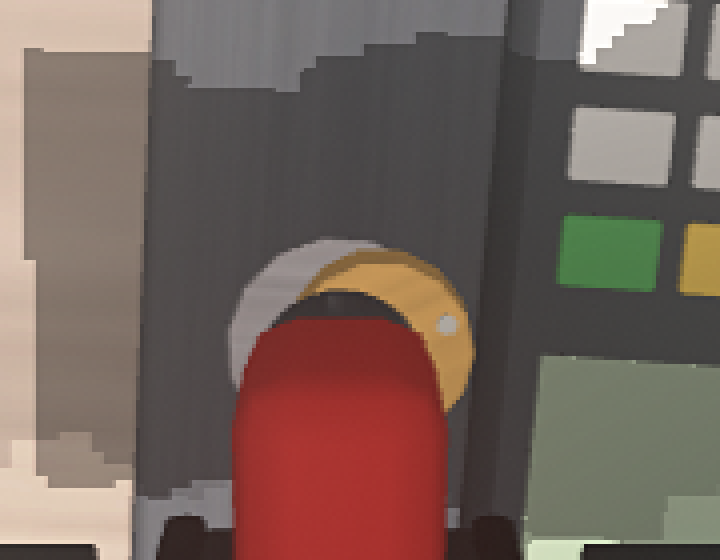

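The wrist view shows the cam turning with the key, nose mark at (342,231), not yet touching the terminal. Mz is steady at about 0.06, so I'll go on in small felt steps.

```bash
J='"grip"'; python3 -m jog '{"delta_pos":[[0,0,0],[0,0,0],[0,0,0],[0,0,0]],"rot":[[0,0,-1.5],[0,0,-1.5],[0,0,-1.5],[0,0,-1.5]],"grip":[0,0,0,0]}' >/dev/null
python3 -c "from h import *;st(8)"
python3 -m jog '{"delta_pos":[[0,0,0],[0,0,0]],"rot":[[0,0,-1],[0,0,-1]],"grip":[0,0]}' >/dev/null
python3 -c "from h import *;st(8)"
python3 -m jog '{"delta_pos":[[0,0,0],[0,0,0]],"rot":[[0,0,-1],[0,0,-1]],"grip":[0,0]}' >/dev/null
python3 -c "from h import *;st(8)"
python3 -m jog '{"delta_pos":[[0,0,0],[0,0,0]],"rot":[[0,0,-1],[0,0,-1]],"grip":[0,0]}' >/dev/null
python3 -c "from h import *;st(8)"
```

```text
15.28 p [ 0.4523 -0.1504  0.1422] yaw -3.47 F [-0.45  0.37  3.54] M [0.024 0.132 0.065] sdMz 0.030 j6 -94.7
15.85 p [ 0.4523 -0.1504  0.1421] yaw -5.49 F [-0.51 -0.09  3.4 ] M [0.014 0.126 0.046] sdMz 0.022 j6 -96.7
16.42 p [ 0.4523 -0.1504  0.1422] yaw -7.49 F [-0.46 -0.09  3.3 ] M [0.003 0.115 0.062] sdMz 0.023 j6 -98.7
16.98 p [ 0.4523 -0.1504  0.1422] yaw -9.49 F [-0.29  0.06  3.53] M [0.013 0.13  0.052] sdMz 0.020 j6 -100.7
```

```bash
python3 -m jog '{"delta_pos":[[0,0,0],[0,0,0]],"rot":[[0,0,-1],[0,0,-1]],"grip":[0,0]}' >/dev/null
python3 -c "from h import *;st(8)"
python3 -m jog '{"delta_pos":[[0,0,0],[0,0,0]],"rot":[[0,0,-1],[0,0,-1]],"grip":[0,0]}' >/dev/null
python3 -c "from h import *;st(8)"
python3 -m jog '{"delta_pos":[[0,0,0],[0,0,0]],"rot":[[0,0,-1],[0,0,-1]],"grip":[0,0]}' >/dev/null
python3 -c "from h import *;st(8)"
```

```text
17.55 p [ 0.4523 -0.1504  0.1422] yaw -11.49 F [-0.46  0.05  3.44] M [0.013 0.132 0.046] sdMz 0.016 j6 -102.7
18.12 p [ 0.4523 -0.1504  0.1421] yaw -13.49 F [-0.41  0.15  3.48] M [0.011 0.138 0.051] sdMz 0.018 j6 -104.7
18.68 p [ 0.4523 -0.1504  0.1422] yaw -15.49 F [-0.25  0.18  3.44] M [0.037 0.131 0.055] sdMz 0.044 j6 -106.7
```

```bash
python3 -m jog '{"delta_pos":[[0,0,0],[0,0,0]],"rot":[[0,0,-1],[0,0,-1]],"grip":[0,0]}' >/dev/null
python3 -c "from h import *;st(8)"
python3 -m jog '{"delta_pos":[[0,0,0],[0,0,0]],"rot":[[0,0,-1],[0,0,-1]],"grip":[0,0]}' >/dev/null
python3 -c "from h import *;st(8)"
python3 -m jog '{"delta_pos":[[0,0,0],[0,0,0]],"rot":[[0,0,-1],[0,0,-1]],"grip":[0,0]}' >/dev/null
python3 -c "from h import *;st(8)"
```

```text
19.25 p [ 0.4523 -0.1504  0.1422] yaw -17.49 F [-0.39  0.18  3.58] M [-0.006  0.134  0.038] sdMz 0.033 j6 -108.7
19.82 p [ 0.4523 -0.1504  0.1422] yaw -19.49 F [-0.4   0.3   3.35] M [0.024 0.116 0.06 ] sdMz 0.042 j6 -110.7
20.38 p [ 0.4523 -0.1504  0.1422] yaw -21.49 F [-0.47  0.23  3.48] M [0.038 0.117 0.052] sdMz 0.019 j6 -112.7
```

```bash
python3 -m jog '{"delta_pos":[[0,0,0],[0,0,0]],"rot":[[0,0,-1],[0,0,-1]],"grip":[0,0]}' >/dev/null
python3 -c "from h import *;st(8)"
python3 -m jog '{"delta_pos":[[0,0,0],[0,0,0]],"rot":[[0,0,-1],[0,0,-1]],"grip":[0,0]}' >/dev/null
python3 -c "from h import *;st(8)"
python3 -m jog '{"delta_pos":[[0,0,0],[0,0,0]],"rot":[[0,0,-1],[0,0,-1]],"grip":[0,0]}' >/dev/null
python3 -c "from h import *;st(8)"
```

```text
20.95 p [ 0.4523 -0.1504  0.1422] yaw -23.49 F [-0.29  0.48  3.37] M [0.022 0.146 0.078] sdMz 0.021 j6 -114.7
21.52 p [ 0.4523 -0.1504  0.1422] yaw -25.49 F [-0.44  0.14  3.9 ] M [0.038 0.129 0.053] sdMz 0.035 j6 -116.7
22.08 p [ 0.4523 -0.1504  0.1422] yaw -27.49 F [-0.17  0.2   3.59] M [0.029 0.119 0.061] sdMz 0.032 j6 -118.7
```

```bash
python3 -m jog '{"delta_pos":[[0,0,0],[0,0,0]],"rot":[[0,0,-1],[0,0,-1]],"grip":[0,0]}' >/dev/null
python3 -c "from h import *;st(10)"
python3 -m jog '{"delta_pos":[[0,0,0],[0,0,0]],"rot":[[0,0,-1],[0,0,-1]],"grip":[0,0]}' >/dev/null
python3 - <<'E'
from h import *
st(10);w=cap('wrist','w6.png');cv2.imwrite('pics/w6c.png',w['frame'][150:290,230:410][:,:,::-1].repeat(4,0).repeat(4,1))
E
```

```text
22.75 p [ 0.4523 -0.1504  0.1422] yaw -29.49 F [-0.18  0.62  3.55] M [0.058 0.122 0.057] sdMz 0.025 j6 -120.7
23.42 p [ 0.4523 -0.1504  0.1422] yaw -31.49 F [-0.33  0.41  3.53] M [0.043 0.127 0.061] sdMz 0.027 j6 -122.7
```

View pics/w6c.png

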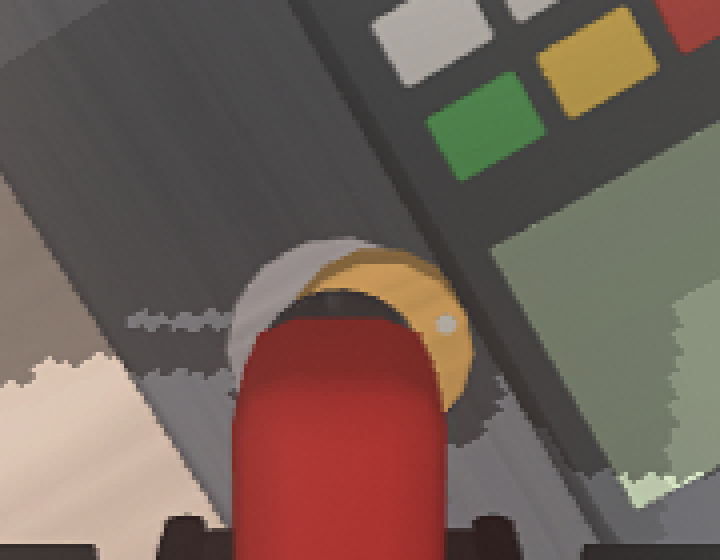

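The nose mark is at the same pixel relative to the tool, about (342,231), so the cam still follows the key and has not bound. I'll use the mark's centroid as a lag gauge along with the torque.

```bash
cat >> h.py <<'E'
def mark():
    c=cap('wrist');f=c['frame'].astype(int);R=r.sense()['ee_rot'];x0,y0=325,205
    g=f[y0:260,x0:360];wt=np.clip(g[...,2]-110,0,None)*((g[...,0]-g[...,2])<60)
    n,l,s,ce=cv2.connectedComponentsWithStats((wt>0).astype(np.uint8))
    d=[abs(ce[i]-[16.7,26.2]).sum() if s[i,4]>3 else 99 for i in range(1,n)];
    if not d: print('nomark');return
    i=1+int(np.argmin(d));k=wt*(l==i);yy,xx=np.mgrid[:k.shape[0],:k.shape[1]]
    u,v=x0+(k*xx).sum()/k.sum(),y0+(k*yy).sum()/k.sum()
    p=onz(c,u,v,.020)[:2]-[.4525,-.1503];print('mark px %.2f %.2f'%(u,v),s[i,4],'nose world ang %.1f r %.4f'%(np.degrees(np.arctan2(p[1],p[0])),np.hypot(*p)))
E
python3 -c "
from h import *
mark()
for n in ('w5','w6'):
    f=cv2.imread(f'pics/{n}.png')[226:237,336:348]; print(f[...,0].tolist() if n=='w5' else '')
"
```

```text
mark px 341.10 230.54 19 nose world ang 77.5 r 0.0191
[[83, 83, 84, 85, 85, 86, 86, 86, 77, 58, 63, 70], [83, 85, 85, 84, 85, 84, 85, 85, 84, 73, 63, 70], [85, 85, 84, 84, 86, 96, 97, 83, 83, 83, 73, 69], [85, 85, 84, 96, 144, 164, 160, 132, 82, 83, 77, 69], [85, 84, 88, 120, 161, 158, 161, 155, 113, 82, 79, 60], [85, 84, 91, 129, 160, 158, 159, 154, 110, 80, 78, 67], [86, 83, 91, 129, 161, 160, 160, 152, 92, 79, 78, 70], [86, 84, 81, 84, 107, 136, 115, 111, 77, 79, 80, 71], [86, 84, 82, 81, 79, 77, 76, 78, 79, 81, 81, 75], [63, 83, 81, 81, 78, 80, 80, 80, 80, 81, 81, 76], [64, 83, 81, 80, 79, 80, 80, 81, 80, 81, 81, 78]]
```

```bash
python3 -m jog '{"delta_pos":[[0,0,0],[0,0,0]],"rot":[[0,0,-1],[0,0,-1]],"grip":[0,0]}' >/dev/null
python3 -c "from h import *;st(8);mark();mark()"
python3 -m jog '{"delta_pos":[[0,0,0],[0,0,0]],"rot":[[0,0,-1],[0,0,-1]],"grip":[0,0]}' >/dev/null
python3 -c "from h import *;st(8);mark();mark()"
python3 -m jog '{"delta_pos":[[0,0,0],[0,0,0]],"rot":[[0,0,-1],[0,0,-1]],"grip":[0,0]}' >/dev/null
python3 -c "from h import *;st(8);mark();mark()"
```

```text
24.08 p [ 0.4523 -0.1504  0.1422] yaw -33.49 F [-0.75  0.27  3.42] M [0.04  0.139 0.08 ] sdMz 0.025 j6 -124.7Traceback (most recent call last):
  File "<string>", line 1, in <module>
    from h import *;st(8);mark();mark()
                          ~~~~^^
  File "h.py", line 32, in mark
    c=cap('wrist');f=c['frame'].astype(int);R=r.sense()['ee_rot'];x0,y0=325,205
  File "h.py", line 4, in cap
    c=vision.capture(n)
ValueError: 200 camera calls are used up
Traceback (most recent call last):
  File "h.py", line 29, in st
    vision.capture('top');q=r.sense();F.append(q['wrist_force']);M.append(q['moment'])
    ~~~~~~~~~~~~~~^^^^^^^
ValueError: 200 camera calls are used up
Traceback (most recent call last):
  File "h.py", line 29, in st
    vision.capture('top');q=r.sense();F.append(q['wrist_force']);M.append(q['moment'])
    ~~~~~~~~~~~~~~^^^^^^^
ValueError: 200 camera calls are used up
```

The averaging used up the camera budget, so the rest is by feel. I'll read the moment and joint 6 torque over still rows.

```bash
cat > m.py <<'E'
from station import r
import numpy as np
q=r.sense();R=q['ee_rot'];print('%.2f yaw %.2f Mz %.3f e6 %.4f Fz %.1f'%(q['time_s'],np.degrees(np.arctan2(R[1,1],R[0,1]))-90,q['moment'][2],q['effort'][5],q['wrist_force'][2]))
E
python3 m.py
python3 -m jog '{"delta_pos":[[0,0,0]],"rot":[[0,0,0]],"grip":[0]}' >/dev/null; python3 m.py
python3 -m jog '{"delta_pos":[[0,0,0]],"rot":[[0,0,0]],"grip":[0]}' >/dev/null; python3 m.py
python3 -m jog '{"delta_pos":[[0,0,0]],"rot":[[0,0,0]],"grip":[0]}' >/dev/null; python3 m.py
python3 -m jog '{"delta_pos":[[0,0,0]],"rot":[[0,0,0]],"grip":[0]}' >/dev/null; python3 m.py
python3 -m jog '{"delta_pos":[[0,0,0]],"rot":[[0,0,0]],"grip":[0]}' >/dev/null; python3 m.py
python3 -m jog '{"delta_pos":[[0,0,0]],"rot":[[0,0,0]],"grip":[0]}' >/dev/null; python3 m.py
python3 -m jog '{"delta_pos":[[0,0,0]],"rot":[[0,0,0]],"grip":[0]}' >/dev/null; python3 m.py
```

```text
24.42 yaw -37.59 Mz 0.158 e6 0.0202 Fz 4.1
24.50 yaw -37.55 Mz 0.082 e6 -0.2180 Fz 3.2
24.58 yaw -37.49 Mz 0.129 e6 -0.1315 Fz 4.5
24.67 yaw -37.49 Mz 0.116 e6 -0.1161 Fz 3.7
24.75 yaw -37.49 Mz 0.116 e6 -0.1145 Fz 2.5
24.83 yaw -37.49 Mz 0.099 e6 -0.1145 Fz 2.7
24.92 yaw -37.49 Mz 0.094 e6 -0.1145 Fz 3.9
25.00 yaw -37.49 Mz 0.127 e6 -0.1146 Fz 3.6
```

Joint 6 torque is nearly noise-free and agrees with the moment: 0.1145 against a mean of about 0.112 N m. The cam has bound, and about 3° more is needed.

```bash
python3 -m jog '{"delta_pos":[[0,0,0],[0,0,0],[0,0,0],[0,0,0],[0,0,0],[0,0,0],[0,0,0],[0,0,0]],"rot":[[0,0,-0.5],[0,0,-0.5],[0,0,-0.5],[0,0,0],[0,0,0],[0,0,0],[0,0,0],[0,0,0]],"grip":[0,0,0,0,0,0,0,0]}' >/dev/null; python3 m.py
python3 -m jog '{"delta_pos":[[0,0,0]],"rot":[[0,0,0]],"grip":[0]}' >/dev/null; python3 m.py
```

```text
25.67 yaw -38.99 Mz 0.106 e6 -0.1331 Fz 3.4
25.75 yaw -38.99 Mz 0.197 e6 -0.1331 Fz 4.1
```

```bash
python3 -m jog '{"delta_pos":[[0,0,0],[0,0,0],[0,0,0],[0,0,0],[0,0,0],[0,0,0],[0,0,0],[0,0,0]],"rot":[[0,0,-0.5],[0,0,-0.5],[0,0,-0.5],[0,0,0],[0,0,0],[0,0,0],[0,0,0],[0,0,0]],"grip":[0,0,0,0,0,0,0,0]}' >/dev/null; python3 m.py
python3 -m jog '{"delta_pos":[[0,0,0]],"rot":[[0,0,0]],"grip":[0]}' >/dev/null; python3 m.py
python3 -m jog '{"delta_pos":[[0,0,0]],"rot":[[0,0,0]],"grip":[0]}' >/dev/null; python3 m.py
python3 -m jog '{"delta_pos":[[0,0,0]],"rot":[[0,0,0]],"grip":[0]}' >/dev/null; python3 m.py
```

```text
26.42 yaw -40.49 Mz 0.108 e6 -0.1509 Fz 3.6
26.50 yaw -40.49 Mz 0.146 e6 -0.1510 Fz 3.7
26.58 yaw -40.49 Mz 0.133 e6 -0.1509 Fz 3.7
26.67 yaw -40.49 Mz 0.140 e6 -0.1510 Fz 4.0
```

```bash
python3 -m jog '{"delta_pos":[[0,0,0],[0,0,0],[0,0,0],[0,0,0],[0,0,0],[0,0,0],[0,0,0],[0,0,0]],"rot":[[0,0,-0.5],[0,0,-0.5],[0,0,-0.5],[0,0,-0.3],[0,0,0],[0,0,0],[0,0,0],[0,0,0]],"grip":[0,0,0,0,0,0,0,0]}' >/dev/null; python3 m.py
python3 -m jog '{"delta_pos":[[0,0,0]],"rot":[[0,0,0]],"grip":[0]}' >/dev/null; python3 m.py
python3 -m jog '{"delta_pos":[[0,0,0]],"rot":[[0,0,0]],"grip":[0]}' >/dev/null; python3 m.py
python3 -m jog '{"delta_pos":[[0,0,0]],"rot":[[0,0,0]],"grip":[0]}' >/dev/null; python3 m.py
python3 -m jog '{"delta_pos":[[0,0,0]],"rot":[[0,0,0]],"grip":[0]}' >/dev/null; python3 m.py
python3 -m jog '{"delta_pos":[[0,0,0]],"rot":[[0,0,0]],"grip":[0]}' >/dev/null; python3 m.py
python3 -m jog '{"delta_pos":[[0,0,0]],"rot":[[0,0,0]],"grip":[0]}' >/dev/null; python3 m.py
python3 -m jog '{"delta_pos":[[0,0,0]],"rot":[[0,0,0]],"grip":[0]}' >/dev/null; python3 m.py
```

```text
27.33 yaw -42.29 Mz 0.159 e6 -0.1730 Fz 3.6
27.42 yaw -42.29 Mz 0.183 e6 -0.1730 Fz 3.9
27.50 yaw -42.29 Mz 0.200 e6 -0.1730 Fz 4.3
27.58 yaw -42.29 Mz 0.181 e6 -0.1731 Fz 2.7
27.67 yaw -42.29 Mz 0.150 e6 -0.1731 Fz 4.4
27.75 yaw -42.29 Mz 0.143 e6 -0.1731 Fz 3.8
27.83 yaw -42.29 Mz 0.254 e6 -0.1731 Fz 4.0
27.92 yaw -42.29 Mz 0.133 e6 -0.1731 Fz 2.6
```

Torque is about 0.173 N m by joint 6 and 0.175 by the mean moment. I'll ease the downward push and then release.

```bash
python3 -m jog '{"delta_pos":[[0,0,0.6],[0,0,0.6],[0,0,0.4],[0,0,0],[0,0,0]],"rot":[[0,0,0],[0,0,0],[0,0,0],[0,0,0],[0,0,0]],"grip":[0,0,0,0,0]}'; python3 m.py
python3 -m jog '{"delta_pos":[[0,0,0],[0,0,0],[0,0,0],[0,0,0],[0,0,0],[0,0,0],[0,0,0],[0,0,0],[0,0,0],[0,0,0]],"rot":[[0,0,0],[0,0,0],[0,0,0],[0,0,0],[0,0,0],[0,0,0],[0,0,0],[0,0,0],[0,0,0],[0,0,0]],"grip":[23,26,30,35,40,50,60,70,80,80]}'; python3 m.py
```

```text
time_s: 28.33
tcp_pos: [0.4522, -0.1503, 0.1436]
ee_rot: [[-0.74, 0.673, -0.0], [0.673, 0.74, 0.0], [0.0, -0.0, -1.0]]
wrist_force: [-0.0, 0.8, 1.0]
gripper_width: 0.204
28.33 yaw -42.30 Mz 0.201 e6 -0.1728 Fz 1.0
time_s: 29.17
tcp_pos: [0.4523, -0.1504, 0.1437]
ee_rot: [[-0.74, 0.673, -0.0], [0.673, 0.74, 0.0], [0.0, -0.0, -1.0]]
wrist_force: [-0.0, 0.6, -1.1]
gripper_width: 0.69
29.17 yaw -42.29 Mz 0.015 e6 -0.0001 Fz -1.1
```

```bash
python3 -m jog '{"delta_pos":[[0,0,3],[0,0,8],[0,0,15],[0,0,20],[0,0,25],[0,0,25],[0,0,25],[0,0,0],[0,0,0],[0,0,0]],"rot":[[0,0,0],[0,0,0],[0,0,0],[0,0,0],[0,0,0],[0,0,0],[0,0,0],[0,0,0],[0,0,0],[0,0,0]],"grip":[80,80,80,80,80,80,80,80,80,80]}'; python3 m.py
```

```text
time_s: 30.0
tcp_pos: [0.4518, -0.1502, 0.2647]
ee_rot: [[-0.74, 0.673, -0.0], [0.673, 0.74, 0.001], [0.0, 0.0, -1.0]]
wrist_force: [-0.6, 0.5, 0.2]
gripper_width: 0.801
30.00 yaw -42.30 Mz -0.023 e6 -0.0002 Fz 0.2
```

```bash
python3 -c "from station import finish_job;print(finish_job())"
```

```text
the job is handed in; nothing more can be done
None
```

The job is handed in at 30 s. The red key is in the screw socket, the screw was turned to about 0.17 N m, and the gripper is open and clear above it.

- **Seating:** I took the key from its stand and lowered it into the socket with the bar lined up to the socket corners seen in the wrist camera. It reached the socket floor at the expected height, with the screw's spring pushing back about 5 N, before I turned anything.
- **Turning:** I turned about 90° clockwise at the gripper. The cam turned freely at about 0.055 N m, and I judged that it bound when the handle was at about -34°.
- **Snug torque:** The final hold was 0.173 N m from the joint 6 torque. The wrist moment averaged about 0.175, with single readings scattered from 0.13 to 0.25. After binding, torque rose about 0.012 N m per degree of gripper turn, less than the 0.0175 I expected, perhaps from give in the grip. So I went by torque, not angle.
- **Release:** I eased the downward push to about 2.5 N before opening. The torque then fell to zero and nothing stayed in the gripper as it rose.

**Not checked:** My torque averaging used up all 200 camera calls just before the cam bound. There is no picture of the final state. That the key still stands fully seated, and that the other things on the counter were not disturbed, rests on force readings and the path taken. One combined command also ran two more 2° steps after its reading failed, so those went without a check. They ended at about 0.115 N m, well below the limit.

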